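Fit the lapping disc on the bench sharpener

ROBOT

A 6-joint arm with a two-finger parallel gripper is mounted at the origin on the work surface. World frame = base frame: x ahead of the robot, y to its left, z up, the work surface at z = 0. Lengths are in mm, angles in rad, forces in N, time in s.
With the tool pointing down it reaches from about 275 to 1000 mm from the base axis. Payload 8.4 kg.
Tool frame: the origin (TCP) lies midway between the tips of the shut fingers; the grasp point (between the pads) lies 19 mm behind it; z points along the fingers, x is the direction in which the jaws open and shut, and the axes are right-handed (so a half turn about z gives the same grasp; the last joint's range is limited). The gripper opens to 85 mm and grips with 20 to 120 N. Pads are 22 mm wide; open, the fingers measure 114 mm over their backs; the gripper's body (76 mm by 85 mm) begins 54 mm behind the grasp point. The pads swing forward as they close: fully open they stand 13 mm farther back than shut.
Start: joints at [-1.325, 0.353, 1.633, -0, 1.155, -0.002], TCP at [153.293, -605.912, 231.281] pointing down, gripper open.
Joint ranges: [-2.63, 2.63], [-0.92, 2.1], [0.06, 2.66], [-1.3, 4.44], [0, 2.69], [-3.02, 3.02]. Speed limits (rad/s): [2.22, 2.22, 2.79, 3.14, 3.14, 3.14].

INTERFACE

Orientations are given as [roll, pitch, yaw] about the fixed x, y, z axes, in that order (R = Rz(yaw) Ry(pitch) Rx(roll)).
In Python, from rig import r, viewer, models gives the robot as it stands. The module is installed in compiled form; this text tells all that it offers.
- The arm moves only by the tool carry_out, never from a script. Its argument "targets" is a list of rows, each an object with "twist": the turn, a rotation vector about the tool's x, y, z in units of 90 degrees (1.0 is 90 degrees), a list of three; "delta_pos": the shift along the tool's x, y, z in units of 0.6 m (1.0 is 0.6 m), a list of three; "grip": the closure, from -1 (fully open) to 1 (shut), so that 0 is half open. A call has 1 to 5 rows; each row is the pose to reach, as a shift and turn from the pose commanded when the call began, along the tool's axes at that moment; what a row does not reach only later rows make up. A row lasts 1/12 s, in which the tool goes at most 41.7 mm and 7.16 degrees, less where a joint would pass 70% of its speed; a pose out of reach is approached as far as the arm can. A call with a number of a shift or a turn outside -1 to 1 is refused whole. A call with a gripper value outside its range is refused whole. The fingers move at their own pace and stop on an object; "newtons" is the grip in N (left out, the last holds). Time passes only in rows, so rows that repeat a pose let the fingers close. It gives the time, the measured TCP pose, the force and the opening at its end, in the units of the state.
- r.sense(): the state, without advancing time (a new reading comes with each control period).
- viewer.grab_frame(name): name is "scene" or "side" or "wrist"; returns (picture, depth): 420x560x3 uint8, red, green, blue; 420x560 float32, mm along the optical axis (not along the pixel's ray), 0 where there is no reading.
- viewer.calibration(name): a dict with "mtx" (3x3 intrinsics, pixels), "extrinsics" (4x4, takes a point from camera to world coordinates). Camera axes: x right, y down, z forward; pixel columns grow to the right and rows downward; lengths in mm; the calibration is good to about 2 mm. The wrist camera is an equidistant fisheye: a pixel r from the principal point sees the ray r / f radians off the axis. A picture is of the moment at which its call begins: read the wrist's pose just before it. calibration takes no time and is no camera call; for the wrist camera it gives the pose at the moment of the call.
- r.sign_off(): hands the job in, once; it reports no verdict.
Trained networks look in the newest picture that a camera, given by its name, has taken for a name from the list of things; names that differ only in an ending like _2 or _b are one class to them, and where a whole thing is asked for, a point or a joint stands for the part that bears it (a point fixed in the world has none). Each returns a list of dicts, best first, with "confidence" (0 to 1); they miss things now and then, are a little off and sometimes report something else, mostly with a low value. They report only what shows in the picture. A call takes as long as a camera call.
- models.cut_out(query, camera): "pixels" (420x560 bool, what is visible of it) and "position" ([column, row] in pixels, amid what is visible of it).
The state is a dict: "clock": time; "qpos": joint angles; "qvel": joint speeds; "joint_efforts": joint torques, N m; "eef_pos": TCP position; "tcp_rot": TCP orientation; "contact_force": force on the tool from outside, world axes, zero at the start; "wrist_torque": the same for the moment, N m; "opening": opening from 0.0 (shut) to 1.0 (fully open).
Only numpy, scipy, OpenCV 4.12 (cv2) and the standard library are available. Lean on these libraries where they do the work, as an engineer would, in place of code of your own. Each camera call takes 0.05 s, during which the arm holds its last target. There are 200 camera calls.

TASK

Take the aluminium lapping disc by its square collar from the wooden stand and lower it over the spindle of the bench sharpener. Turn it there with a light touch until its four holes line up with the four drive studs, ease it down without forcing it until it sits fully home, flat on the platter, and let go. Leave the mug, jar, little brass plane and screwdriver where they are.

Things in the scene. Friction and masses are not known exactly. Their poses are not given: they have to be found in the camera images.
- disc_grip (a point): Point to grasp on the loose lapping disc, on its axis, 34 mm above its underside. Plain aluminium, 0.4 to 0.6 kg: a round plate 150 mm across, 10 mm thick, carrying a square collar 46 x 46 mm that stands 46 mm above the plate (top 56 mm above the underside). The collar's four flat faces look along this point's +x, +y, -x, -y; z is up along the axis. At the start it lies flat on the stand, turned any way.
- disc: The same disc; origin at the centre of its underside, axes as disc_grip. A 25 mm bore goes right through plate and collar on the axis. Four through holes 15 mm in diameter in the plate have their centres 52 mm from the axis, on the disc's own +x, +y, -x and -y directions.
- seat (a point): Centre of the sharpener platter's flat top, 102 mm above the bench, z up along the spindle. The platter is a fixed dark steel round plate 160 mm across; it does not turn. From its centre rises a steel spindle 22 mm in diameter, 36 mm high (its top 8 mm tapers to 14 mm).
- stud_level (a point): On the spindle's axis, at the height of the stud tops, 14 mm above seat. Four steel drive studs, 10 mm in diameter, 14 mm high (top 3 mm tapers to 7 mm), stand upright on the platter 52 mm from the axis, 90 degrees apart. Their angle differs every time and is NOT given by any axes here: see it, or find it by turning the disc as it rests lightly on the stud tops (at most 90 degrees).
- sharpener: Fixed bench sharpener, a grey box 250 mm (its x) by 210 mm (its y), 90 mm high, carrying the platter, spindle and studs on top. Origin at the centre of its underside. More than 60 N between the disc and the sharpener's metal damages them.
- stand: Fixed square wooden block 170 mm x 170 mm, 18 mm high, on which the disc lies at the start. Origin at the centre of its underside.
- mug: White mug, 80 mm across, 90 mm high, standing on the bench; to be left alone. Origin at the centre of its underside.
- jar: Small amber glass jar with a steel cap, 60 mm across, 75 mm high; to be left alone. Origin at the centre of its underside.
- plane: Small brass finger plane, 55 mm x 24 mm, 23 mm high; to be left alone. Origin at the centre of its underside.
- driver: Screwdriver with a wooden handle lying on the bench; to be left alone. Origin under its middle.

How it is judged:
By the outcome, as a careful person would: the job done as asked, in the order asked, and still so for the second after the job is handed in, with the robot touching nothing.
It also fails if it takes over 72 s, if anything falls off the work surface, if the arm or the gripper's body presses on something with over 40 N, if the wrist force passes 120 N, or if a joint passes its speed limit or range.

## Working session

There is one attempt and no reset: what is moved stays moved. The work goes in short steps, Python scripts to look and compute and a tool call to move; the robot and the scene stay as the last step left them, time stands still between calls to the robot, and variables do not carry over. Pictures are saved under pics/ and viewed, about 8 in all and at most 12, crops included, and the job is handed in when it is done.

Besides the shell and the picture viewer there is one more tool, called as name(argument=value, ...), one argument or row to a line, values as JSON. carry_out: Moves the arm, as the interface text tells. Shifts and turns lie within -1 to 1; 1 stands for 0.6 m of shift or 90 degrees of turn. Its arguments: {"type":"object","properties":{"targets":{"type":"array","items":{"type":"object","properties":{"twist":{"type":"array","items":{"type":"number","minimum":-1,"maximum":1}},"delta_pos":{"type":"array","items":{"type":"number","minimum":-1,"maximum":1}},"grip":{"type":"number"}}}},"newtons":{"type":"number"}},"required":["targets"]}

```bash
mkdir -p pics
cat > h.py <<'E'
import numpy as np, cv2
from rig import r, viewer, models
from scipy.spatial.transform import Rotation as R
def cloud(name):
    c=viewer.calibration(name); p,d=viewer.grab_frame(name)
    K=np.array(c["mtx"]);T=np.array(c["extrinsics"])
    v,u=np.mgrid[:420,:560]
    x=(u-K[0,2])/K[0,0]; y=(v-K[1,2])/K[1,1]
    if name=="wrist":
        th=np.hypot(x,y); s=np.tan(np.minimum(th,1.5))/np.maximum(th,1e-9); x=x*s;y=y*s
    P=np.stack([x*d,y*d,d],-1)@T[:3,:3].T+T[:3,3]
    P[d==0]=np.nan
    return p,d,P
def save(n,p): cv2.imwrite(f"pics/{n}.png",p[...,::-1])
E
python3 - <<'E'
from h import *
s=r.sense(); print({k:np.round(v,3) for k,v in s.items()})
ims=[]
for c in("scene","side"):
    p,d,P=cloud(c); ims.append(p)
    for q in("disc","sharpener","stand","mug","jar","plane","driver"):
        for m in models.cut_out(q,c)[:1]:
            k=m["pixels"]; X=P[k]; X=X[~np.isnan(X[:,0])]
            print(c,q,round(m["confidence"],2),np.round(m["position"]),np.round(np.median(X,0)) if len(X) else None,np.round(np.percentile(X,[2,98],axis=0)).tolist() if len(X) else None)
im=np.vstack(ims); save("a",cv2.resize(im,(400,600),interpolation=cv2.INTER_AREA)) if 0 else save("a",ims[0]); save("b",ims[1])
E
```

```text
{'clock': np.float64(0.0), 'qpos': array([-1.325,  0.354,  1.634,  0.   ,  1.155, -0.002]), 'qvel': array([-0.001,  0.002, -0.001, -0.001,  0.001, -0.001]), 'joint_efforts': array([ 2.0000e-03, -6.0523e+01, -3.4207e+01,  0.0000e+00,  9.0000e-03,
       -0.0000e+00]), 'eef_pos': array([ 153.215, -605.429,  230.537]), 'tcp_rot': array([-3.142e+00,  1.000e-03, -1.323e+00]), 'contact_force': array([ 1.485, -0.069,  0.247]), 'wrist_torque': array([-0.002,  0.019,  0.062]), 'opening': np.float64(1.0)}
scene sharpener 0.82 [236. 154.] [ 541. -172.   91.] [[401.0, -303.0, 28.0], [651.0, -79.0, 109.0]]
scene stand 0.79 [374. 301.] [606. 236.  18.] [[470.0, 152.0, 4.0], [665.0, 347.0, 22.0]]
scene mug 0.33 [394. 290.] [572. 259.  28.] [[494.0, 189.0, 19.0], [633.0, 324.0, 75.0]]
scene jar 0.65 [344. 171.] [398.  17.  61.] [[363.0, -11.0, 9.0], [411.0, 40.0, 78.0]]
scene plane 0.59 [162. 239.] [ 764. -192.   18.] [[738.0, -216.0, 1.0], [786.0, -172.0, 25.0]]
scene driver 0.57 [291. 379.] [819. 192.  23.] [[698.0, 164.0, 13.0], [871.0, 241.0, 28.0]]
side disc 0.85 [235. 313.] [549. 276.  28.] [[491.0, 197.0, 19.0], [627.0, 330.0, 75.0]]
side sharpener 0.76 [327. 186.] [ 498. -120.   88.] [[381.0, -280.0, 16.0], [642.0, -73.0, 112.0]]
side stand 0.65 [256. 327.] [533. 295.  17.] [[462.0, 158.0, 2.0], [661.0, 354.0, 20.0]]
side mug 0.72 [206. 200.] [762.  -2.  59.] [[732.0, -168.0, 0.0], [808.0, 15.0, 90.0]]
side jar 0.58 [367. 243.] [379.  34.  49.] [[352.0, -4.0, 6.0], [406.0, 43.0, 76.0]]
side plane 0.63 [205. 201.] [762.  -0.  60.] [[732.0, -63.0, 4.0], [807.0, 15.0, 90.0]]
side driver 0.71 [138. 266.] [804. 201.  18.] [[700.0, 160.0, -1.0], [869.0, 242.0, 27.0]]
```

View pics/a.png

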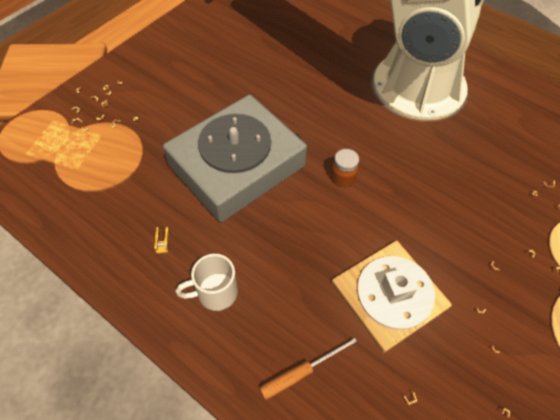

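View pics/b.png

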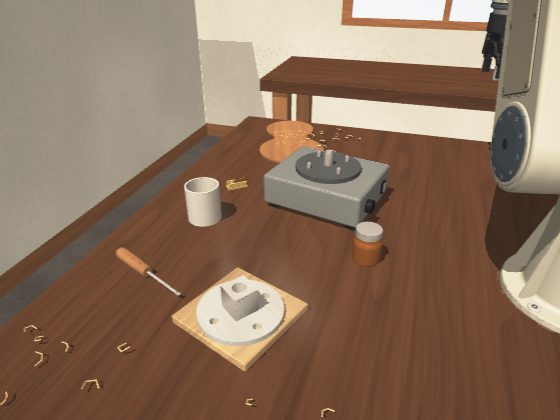

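The scene view shows the disc on its stand at (395,290), with the collar near (402,283). The sharpener is at (235,150), the mug at (213,282) and the jar at (345,168). The side view agrees with this. Next I'll refine the positions from the clouds.

```bash
cat >> h.py <<'E'
def fitc(xy):
    A=np.c_[2*xy,np.ones(len(xy))]; s=np.linalg.lstsq(A,(xy**2).sum(1),rcond=None)[0]
    return s[:2],np.sqrt(s[2]+s[0]**2+s[1]**2)
def near(P,c,rad,z0,z1):
    k=(np.hypot(P[...,0]-c[0],P[...,1]-c[1])<rad)&(P[...,2]>z0)&(P[...,2]<z1); return P[k]
def enc(P,c,rad,z0,z1):
    X=near(P,c,rad,z0,z1); (a,b),rr=cv2.minEnclosingCircle(X[:,:2].astype(np.float32)); return np.round([a,b,rr,np.median(X[:,2])],1),len(X)
def goto(xyz,yaw=None):
    s=r.sense(); T=R.from_euler("xyz",s["tcp_rot"]); p=s["eef_pos"]
    print("at",np.round(p,1),"rot",np.round(s["tcp_rot"],4),"F",np.round(s["contact_force"],1),"t",round(float(s["clock"]),2),"op",s["opening"])
    d=T.inv().apply(np.array(xyz)-p); print("delta_pos",np.round(d/600,4))
    if yaw is not None:
        w=(T.inv()*R.from_euler("xyz",[np.pi,0,yaw])).as_rotvec(); print("twist",np.round(w/(np.pi/2),4))
E
python3 - <<'E'
from h import *
for c in("scene","side"):
    p,d,P=cloud(c)
    print(c,"plate",enc(P,(560,260),100,24,34))
    X=near(P,(560,260),60,69,80); print("collar",cv2.minAreaRect(X[:,:2].astype(np.float32)),np.median(X[:,2]))
    print("platter",enc(P,(525,-180),90,98,107)); X=near(P,(525,-180),30,125,145); print("spindle",np.round(np.median(X,0),1),len(X))
    X=near(P,(525,-180),85,109,119); print("studs",np.round(X[::max(1,len(X)//14)]).tolist())
w=viewer.calibration("wrist"); s=r.sense()
T=np.array(w["extrinsics"]); A=R.from_euler("xyz",s["tcp_rot"]).as_matrix()
print(w["mtx"],A.T@(T[:3,3]-s["eef_pos"]),A.T@T[:3,:3])
goto((525,-210,330),-np.pi/2)
E
```

```text
scene plate (array([561.1, 256. ,  76.1,  28. ]), 3299)
collar ((561.0973510742188, 256.1249694824219), (47.22337341308594, 47.929176330566406), 54.11251449584961) 73.84494648338983
platter (array([ 515.4, -196.8,   80.4,  102.4]), 2886)
spindle [ 518.3 -195.1  134.3] 83
studs [[474.0, -234.0, 117.0], [478.0, -231.0, 115.0], [478.0, -231.0, 109.0], [551.0, -241.0, 117.0], [483.0, -160.0, 115.0], [550.0, -236.0, 117.0], [486.0, -161.0, 113.0], [552.0, -238.0, 114.0], [486.0, -158.0, 112.0], [552.0, -235.0, 112.0], [524.0, -193.0, 118.0], [486.0, -156.0, 110.0], [521.0, -190.0, 115.0], [523.0, -189.0, 113.0], [554.0, -164.0, 118.0], [556.0, -165.0, 113.0], [555.0, -161.0, 112.0]]
side plate (array([559.4, 257.3,  76.5,  28. ]), 3184)
collar ((559.6419677734375, 257.83740234375), (46.88432693481445, 47.05812454223633), 54.9493408203125) 73.75091710539132
platter (array([ 516.1, -194.5,   82.2,  102. ]), 1285)
spindle [ 511.7 -191.1  132.8] 57
studs [[550.0, -238.0, 115.0], [543.0, -234.0, 115.0], [543.0, -235.0, 109.0], [473.0, -226.0, 114.0], [473.0, -226.0, 112.0], [511.0, -193.0, 118.0], [517.0, -187.0, 117.0], [504.0, -196.0, 115.0], [510.0, -187.0, 116.0], [552.0, -168.0, 115.0], [507.0, -188.0, 113.0], [550.0, -160.0, 117.0], [505.0, -190.0, 110.0], [555.0, -160.0, 110.0], [481.0, -154.0, 116.0], [477.0, -158.0, 113.0]]
[[325.1922621    0.         273.90206549]
 [  0.         325.1922621  208.01464484]
 [  0.           0.           1.        ]] [  -0.75792333  -66.74672047 -143.2457614 ] [[ 9.99998600e-01  1.17700435e-03 -1.18951354e-03]
 [-8.20087762e-04  9.64317702e-01  2.64746476e-01]
 [ 1.45867672e-03 -2.64745130e-01  9.64317317e-01]]
at [ 153.3 -605.9  231.3] rot [ 3.1416 -0.     -1.323 ] F [-0.5  0.1 -0.8] t 0.9 op 1.0008129446051597
delta_pos [-0.4877 -0.7624 -0.1645]
twist [ 0.     -0.      0.1577]
```

carry_out(
  targets=[
    {"delta_pos":[-0.17,-0.225,-0.0433],"twist":[0,0,0],"grip":-1},
    {"delta_pos":[-0.17,-0.225,-0.0433],"twist":[0,0,0],"grip":-1},
    {"delta_pos":[-0.17,-0.225,-0.0433],"twist":[0,0,0],"grip":-1},
    {"delta_pos":[-0.17,-0.225,-0.0433],"twist":[0,0,0],"grip":-1},
    {"delta_pos":[-0.17,-0.225,-0.0433],"twist":[0,0,0],"grip":-1},
  ],
)

```text
clock: 1.32
eef_pos: [262.1, -469.8, 258.3]
tcp_rot: [-3.14, 0.001, -1.321]
contact_force: [0.3, -0.9, -0.5]
opening: 1.002
```

carry_out(
  targets=[
    {"delta_pos":[-0.17,-0.225,-0.0433],"twist":[0,0,0],"grip":-1},
    {"delta_pos":[-0.17,-0.225,-0.0433],"twist":[0,0,0],"grip":-1},
    {"delta_pos":[-0.17,-0.225,-0.0433],"twist":[0,0,0],"grip":-1},
    {"delta_pos":[-0.17,-0.225,-0.0433],"twist":[0,0,0],"grip":-1},
    {"delta_pos":[-0.17,-0.225,-0.0433],"twist":[0,0,0],"grip":-1},
  ],
)

```text
clock: 1.73
eef_pos: [368.3, -338.1, 284.5]
tcp_rot: [-3.139, -0.0, -1.32]
contact_force: [-0.0, -1.1, 0.2]
opening: 0.997
```

carry_out(
  targets=[
    {"delta_pos":[-0.17,-0.225,-0.0433],"twist":[0,0,0],"grip":-1},
    {"delta_pos":[-0.17,-0.225,-0.0433],"twist":[0,0,0],"grip":-1},
    {"delta_pos":[-0.17,-0.225,-0.0433],"twist":[0,0,0],"grip":-1},
    {"delta_pos":[-0.17,-0.225,-0.0433],"twist":[0,0,0],"grip":-1},
    {"delta_pos":[-0.17,-0.225,-0.0433],"twist":[0,0,0],"grip":-1},
  ],
)

```text
clock: 2.15
eef_pos: [474.5, -206.1, 310.5]
tcp_rot: [-3.138, 0.0, -1.32]
contact_force: [0.2, 0.9, -0.2]
opening: 0.998
```

Run:
```python
from h import *
p,d,P=cloud("wrist"); save("w1",p)
print("platter",enc(P,(515,-195),88,98,107)); X=near(P,(515,-195),25,134,150); print("spindle",np.round(np.median(X,0),1),len(X))
# studs: highest points in the annulus
rr=np.hypot(P[...,0]-515.5,P[...,1]+195.5)
m=((rr>35)&(rr<70)&(P[...,2]>110)&(P[...,2]<122)).astype(np.uint8)
n,l,st,ce=cv2.connectedComponentsWithStats(m)
for i in range(1,n):
    if st[i,4]>8: X=P[l==i]; X=X[X[:,2]>np.percentile(X[:,2],50)];print(st[i,4],np.round(ce[i]),np.round((X.min(0)+X.max(0))/2,1))
goto((560.3,257,200),np.radians(-35.5))
```

```text
platter (array([ 514.2, -198.2,   80.3,  102.7]), 15685)
spindle [ 514.7 -197.6  138.2] 270
72 [255. 102.] [ 554.9 -164.3  117. ]
79 [322. 126.] [ 547.5 -237.9  116.9]
74 [233. 168.] [ 481.5 -158.6  116.9]
71 [297. 190.] [ 474.4 -230.9  117. ]
at [ 473.3 -207.4  310. ] rot [-3.1397e+00 -4.0000e-04 -1.3190e+00] F [0.6 0.  0.6] t 2.2 op 0.9987166406210808
delta_pos [-0.7136 -0.3329  0.1836]
twist [-0.0011 -0.0006 -0.4452]
```

View pics/w1.png

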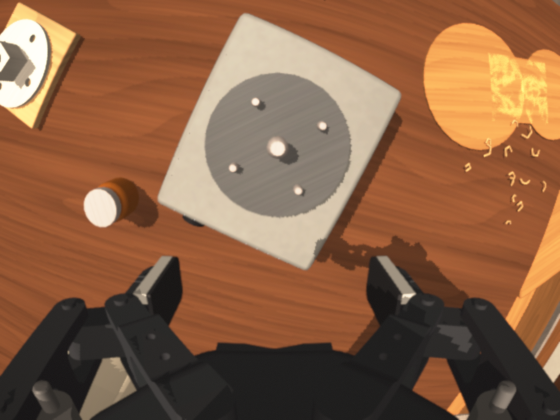

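The wrist view shows the spindle at (277,147) and studs at (255,102), (322,126), (233,168) and (297,190). That puts the stud centre at about (514.6,-197.9), with the studs at 39.7° mod 90. Next is the disc.

carry_out(
  targets=[
    {"delta_pos":[-0.222,-0.092,0.0333],"twist":[0,0,0],"grip":-1},
    {"delta_pos":[-0.222,-0.092,0.0333],"twist":[0,0,0],"grip":-1},
    {"delta_pos":[-0.222,-0.092,0.0333],"twist":[0,0,0],"grip":-1},
    {"delta_pos":[-0.222,-0.092,0.0333],"twist":[0,0,0],"grip":-1},
  ],
)

```text
clock: 2.53
eef_pos: [491.1, -65.2, 288.4]
tcp_rot: [3.141, 0.001, -1.323]
contact_force: [0.2, 0.0, -0.2]
opening: 1.002
```

carry_out(
  targets=[
    {"delta_pos":[-0.222,-0.092,0.0333],"twist":[0,0,0],"grip":-1},
    {"delta_pos":[-0.222,-0.092,0.0333],"twist":[0,0,0],"grip":-1},
    {"delta_pos":[-0.222,-0.092,0.0333],"twist":[0,0,0],"grip":-1},
    {"delta_pos":[-0.222,-0.092,0.0333],"twist":[0,0,0],"grip":-1},
  ],
)

```text
clock: 2.87
eef_pos: [512.5, 77.7, 268.5]
tcp_rot: [3.141, 0.001, -1.323]
contact_force: [0.9, -0.7, 0.3]
opening: 1.0
```

carry_out(
  targets=[
    {"delta_pos":[-0.222,-0.092,0.0333],"twist":[0,0,-0.22],"grip":-1},
    {"delta_pos":[-0.222,-0.092,0.0333],"twist":[0,0,-0.22],"grip":-1},
    {"delta_pos":[-0.222,-0.092,0.0333],"twist":[0,0,-0.22],"grip":-1},
    {"delta_pos":[-0.222,-0.092,0.0333],"twist":[0,0,-0.22],"grip":-1},
  ],
)

```text
clock: 3.2
eef_pos: [533.8, 220.5, 248.4]
tcp_rot: [-3.141, 0.001, -0.971]
contact_force: [-0.1, -0.2, -0.2]
opening: 1.002
```

carry_out(
  targets=[
    {"delta_pos":[0,0,0],"twist":[-0.001,0,-0.225],"grip":-1},
    {"delta_pos":[0,0,0],"twist":[-0.001,0,-0.225],"grip":-1},
    {"delta_pos":[0,0,0],"twist":[-0.001,0,-0.225],"grip":-1},
    {"delta_pos":[0,0,0],"twist":[-0.001,0,-0.225],"grip":-1},
  ],
)

```text
clock: 3.53
eef_pos: [533.6, 216.9, 248.8]
tcp_rot: [3.139, 0.0, -0.62]
contact_force: [-0.5, 0.2, 0.1]
opening: 1.0
```

Run:
```python
from h import *
p,d,P=cloud("wrist"); save("w2",p)
print("plate",enc(P,(560,256),85,24,34))
X=near(P,(560,256),45,71,78); print("collar",len(X),cv2.minAreaRect(X[:,:2].astype(np.float32)),np.median(X[:,2]))
# hole centres: pixels in annulus below plate
rr=np.hypot(P[...,0]-560.3,P[...,1]-257)
m=((rr>38)&(rr<66)&(P[...,2]<24)).astype(np.uint8)
n,l,st,ce=cv2.connectedComponentsWithStats(m)
for i in range(1,n):
    if st[i,4]>15: X=P[l==i]; c=(X.min(0)+X.max(0))/2; print("hole",st[i,4],np.round(c,1),np.round(np.degrees(np.arctan2(c[1]-257,c[0]-560.3))%90,1))
goto((560.3,257,33),np.radians(-35.5))
```

```text
plate (array([560.8, 256.7,  75.7,  28.7]), 11150)
collar 1732 ((561.1387939453125, 256.7159118652344), (45.419776916503906, 45.81581115722656), 54.516109466552734) 74.62143296066094
hole 126 [591.7 299.7  20.1] 53.6
hole 123 [517.7 287.5  20.1] 54.4
hole 124 [603.9 226.6  19.8] 55.1
hole 120 [529.5 213.8  20.3] 54.5
at [533.6 216.9 249. ] rot [ 3.1394e+00  2.0000e-04 -6.2650e-01] F [-0.3  0.7 -0.3] t 3.58 op 0.9995504390064851
delta_pos [-0.0031 -0.081   0.3598]
twist [ 0.0014  0.0001 -0.0044]
```

View pics/w2.png

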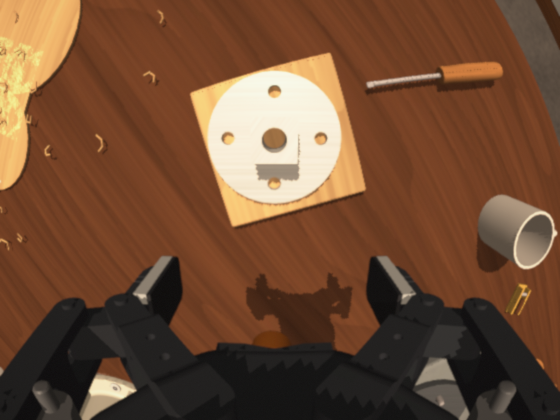

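The view shows the disc at (275,137) with its collar faces aligned to the jaws and the bore at (274,138). The holes are at (274,91), (228,138), (320,138) and (274,184). The disc centre is at (560.9,256.7) and its angle is 54.5°. I'm going in for the grasp.

carry_out(
  targets=[
    {"delta_pos":[-0.0017,-0.08,0.06],"twist":[0.001,0,-0.003],"grip":-1},
    {"delta_pos":[-0.0017,-0.08,0.13],"twist":[0.001,0,-0.003],"grip":-1},
    {"delta_pos":[-0.0017,-0.08,0.19],"twist":[0.001,0,-0.003],"grip":-1},
    {"delta_pos":[-0.0017,-0.08,0.2],"twist":[0.001,0,-0.003],"grip":-1},
    {"delta_pos":[-0.0017,-0.08,0.2],"twist":[0.001,0,-0.003],"grip":-1},
  ],
)

```text
clock: 4.0
eef_pos: [558.0, 255.6, 125.4]
tcp_rot: [3.135, 0.004, -0.622]
contact_force: [-0.3, 0.5, 1.8]
opening: 1.0
```

carry_out(
  targets=[
    {"delta_pos":[0,0,0.05],"twist":[0,0,0],"grip":-1},
    {"delta_pos":[0,0,0.1],"twist":[0,0,0],"grip":-1},
    {"delta_pos":[0,0,0.14],"twist":[0,0,0],"grip":-1},
    {"delta_pos":[0,0,0.157],"twist":[0,0,0],"grip":-1},
    {"delta_pos":[0,0,0.157],"twist":[0,0,0],"grip":-1},
  ],
)

```text
clock: 4.42
eef_pos: [560.1, 256.7, 34.7]
tcp_rot: [3.14, 0.001, -0.621]
contact_force: [0.2, -0.1, 0.5]
opening: 1.004
```

Run:
```python
from h import *
goto((560.9,256.7,34),np.radians(-35.5))
```

```text
at [560.1 256.7  34.7] rot [ 3.140e+00  1.200e-03 -6.209e-01] F [ 0.2 -0.1  0.5] t 4.42 op 1.003671634789763
delta_pos [ 0.0011 -0.0007  0.0012]
twist [ 0.001   0.0007 -0.0009]
```

carry_out(
  targets=[
    {"delta_pos":[0.001,0,0],"twist":[0,0,0],"grip":0},
    {"delta_pos":[0.001,0,0],"twist":[0,0,0],"grip":1},
    {"delta_pos":[0.001,0,0],"twist":[0,0,0],"grip":1},
    {"delta_pos":[0.001,0,0],"twist":[0,0,0],"grip":1},
    {"delta_pos":[0.001,0,0],"twist":[0,0,0],"grip":1},
  ],
  newtons=50,
)

```text
clock: 4.83
eef_pos: [562.5, 257.6, 37.2]
tcp_rot: [-3.139, -0.002, -0.619]
contact_force: [0.1, -2.2, 6.9]
opening: 0.531
```

carry_out(
  targets=[
    {"delta_pos":[0,0,0],"twist":[0,0,0],"grip":1},
    {"delta_pos":[0,0,0],"twist":[0,0,0],"grip":1},
    {"delta_pos":[0,0,0],"twist":[0,0,0],"grip":1},
    {"delta_pos":[0,0,0],"twist":[0,0,0],"grip":1},
    {"delta_pos":[0,0,0],"twist":[0,0,0],"grip":1},
  ],
)

```text
clock: 5.25
eef_pos: [562.4, 257.6, 37.2]
tcp_rot: [-3.139, -0.002, -0.619]
contact_force: [-0.2, -1.3, 6.2]
opening: 0.534
```

carry_out(
  targets=[
    {"delta_pos":[0,0,-0.01],"twist":[0,0,0],"grip":1},
    {"delta_pos":[0,0,-0.03],"twist":[0,0,0],"grip":1},
    {"delta_pos":[0,0,-0.06],"twist":[0,0,0],"grip":1},
    {"delta_pos":[0,0,-0.06],"twist":[0,0,0],"grip":1},
    {"delta_pos":[0,0,-0.06],"twist":[0,0,0],"grip":1},
  ],
)

```text
clock: 5.67
eef_pos: [561.7, 257.6, 72.4]
tcp_rot: [-3.139, -0.001, -0.619]
contact_force: [-1.0, -0.6, -5.9]
opening: 0.531
```

carry_out(
  targets=[
    {"delta_pos":[0,0,-0.04],"grip":1,"twist":[0,0,0]},
    {"delta_pos":[0,0,-0.1],"grip":1,"twist":[0,0,0]},
    {"delta_pos":[0,0,-0.16],"grip":1,"twist":[0,0,0]},
    {"delta_pos":[0,0,-0.22],"grip":1,"twist":[0,0,0]},
    {"delta_pos":[0,0,-0.247],"grip":1,"twist":[0,0,0]},
  ],
)

```text
clock: 6.08
eef_pos: [562.2, 257.8, 223.2]
tcp_rot: [-3.138, -0.002, -0.619]
contact_force: [1.8, 0.4, -4.5]
opening: 0.531
```

carry_out(
  targets=[
    {"delta_pos":[0.015,0.026,0],"grip":1,"twist":[0,0,0]},
    {"delta_pos":[0.04,0.07,0],"grip":1,"twist":[0,0,0]},
    {"delta_pos":[0.07,0.123,0],"grip":1,"twist":[0,0,0]},
    {"delta_pos":[0.1,0.176,0],"grip":1,"twist":[0,0,0]},
    {"delta_pos":[0.1255,0.2213,0],"grip":1,"twist":[0,0,0]},
  ],
)

```text
clock: 6.5
eef_pos: [543.9, 103.4, 218.2]
tcp_rot: [3.14, 0.001, -0.619]
contact_force: [0.9, -0.2, -4.9]
opening: 0.532
```

carry_out(
  targets=[
    {"delta_pos":[0.025,0.044,0],"grip":1,"twist":[0,0,0]},
    {"delta_pos":[0.05,0.088,0],"grip":1,"twist":[0,0,0]},
    {"delta_pos":[0.075,0.132,0],"grip":1,"twist":[0,0,0]},
    {"delta_pos":[0.1,0.176,0],"grip":1,"twist":[0,0,0]},
    {"delta_pos":[0.1255,0.2213,0],"grip":1,"twist":[0,0,0]},
  ],
)

```text
clock: 6.92
eef_pos: [528.5, -47.8, 218.3]
tcp_rot: [3.141, 0.002, -0.619]
contact_force: [0.3, -0.1, -5.6]
opening: 0.532
```

carry_out(
  targets=[
    {"delta_pos":[0.03,0.053,0],"grip":1,"twist":[0,0,0]},
    {"delta_pos":[0.06,0.106,0],"grip":1,"twist":[0,0,0]},
    {"delta_pos":[0.09,0.159,0],"grip":1,"twist":[0,0,0]},
    {"delta_pos":[0.115,0.203,0],"grip":1,"twist":[0,0,0]},
    {"delta_pos":[0.1255,0.2213,0],"grip":1,"twist":[0,0,0]},
  ],
)

```text
clock: 7.33
eef_pos: [512.6, -201.7, 218.4]
tcp_rot: [3.14, 0.001, -0.621]
contact_force: [0.1, 1.4, -4.1]
opening: 0.528
```

carry_out(
  targets=[
    {"delta_pos":[0,0,0],"grip":1,"twist":[0,0,0.05]},
    {"delta_pos":[0,0,0],"grip":1,"twist":[0,0,0.1]},
    {"delta_pos":[0,0,0],"grip":1,"twist":[0,0,0.1644]},
    {"delta_pos":[0,0,0],"grip":1,"twist":[0,0,0.1644]},
    {"delta_pos":[0,0,0],"grip":1,"twist":[0,0,0.1644]},
  ],
)

```text
clock: 7.75
eef_pos: [513.3, -197.9, 218.5]
tcp_rot: [3.141, 0.001, -0.874]
contact_force: [-0.0, 0.8, -4.6]
opening: 0.528
```

Run:
```python
from h import *
goto((514.6,-197.9,200),np.radians(-50.3))
s=r.sense();z=s["eef_pos"][2];c0=s["eef_pos"]
p,d,P=cloud("wrist"); save("w3",p)
X=near(P,c0,95,z-16,z+2); print("plate",np.round(np.median(X,0),1),len(X),fitc(X[:,:2]) if len(X)>50 else 0)
ms=models.cut_out("disc","wrist")
for m in ms[:1]:
    k=m["pixels"]; X=P[k];X=X[~np.isnan(X[:,0])]; print(m["confidence"],m["position"],np.round(np.percentile(X,[1,50,99],axis=0),1))
    X=X[(abs(X[:,2]-(z-9))<5)]; print(len(X), cv2.minEnclosingCircle(X[:,:2].astype(np.float32)))
    pl=np.linalg.lstsq(np.c_[X[:,:2],np.ones(len(X))],X[:,2],rcond=None)[0]; print("tilt deg",np.degrees(pl[:2]))
p,d,P=cloud("scene"); save("s3",p[60:260,130:360].repeat(2,0).repeat(2,1))
X=near(P,c0,95,z-16,z-4); print("scene plate",enc(P,c0,95,z-16,z-4))
pl=np.linalg.lstsq(np.c_[X[:,:2],np.ones(len(X))],X[:,2],rcond=None)[0]; print("tilt deg",np.degrees(pl[:2]))
```

```text
at [ 513.3 -197.9  218.5] rot [ 3.1411e+00  1.4000e-03 -8.7450e-01] F [-0.   0.8 -4.6] t 7.75 op 0.5281061859455428
delta_pos [ 0.0014 -0.0016  0.0308]
twist [0.0003 0.0009 0.0022]
plate [ 542.5 -169.2  209.9] 31616 (array([ 518.07718655, -192.59665603]), np.float64(52.31269709317629))
0.62 [273.9, 221.2] [[ 460.2 -255.9  207.4]
 [ 531.3 -182.3  210.3]
 [ 582.5 -127.2  256.8]]
30686 ((512.3368530273438, -197.58424377441406), 75.28437805175781)
tilt deg [-0.16749365  0.13470095]
scene plate (array([ 512.3, -199. ,   76.6,  209.7]), 2220)
tilt deg [-0.49396124 -0.40581791]
```

View pics/w3.png

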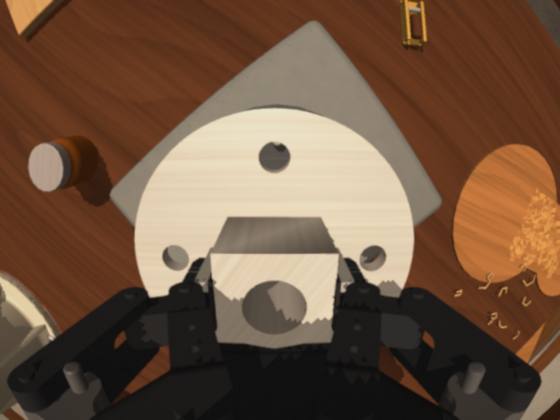

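The disc is level in the gripper. Its bore is at (273,307) and the visible hole at (274,157), which puts it about 2 mm short in x. I'll correct that and come down to just above the spindle.

carry_out(
  targets=[
    {"delta_pos":[0.0025,-0.0022,0.03],"grip":1,"twist":[0,0,0.001]},
    {"delta_pos":[0.0025,-0.0022,0.06],"grip":1,"twist":[0,0,0.001]},
    {"delta_pos":[0.0025,-0.0022,0.085],"grip":1,"twist":[0,0,0.001]},
    {"delta_pos":[0.0025,-0.0022,0.089],"grip":1,"twist":[0,0,0.001]},
    {"delta_pos":[0.0025,-0.0022,0.089],"grip":1,"twist":[0,0,0.001]},
  ],
)

```text
clock: 8.32
eef_pos: [515.0, -198.2, 164.9]
tcp_rot: [3.14, 0.002, -0.878]
contact_force: [-0.0, 0.1, -4.3]
opening: 0.531
```

carry_out(
  targets=[
    {"delta_pos":[0,0,0.004],"grip":1,"twist":[0,0,0]},
    {"delta_pos":[0,0,0.008],"grip":1,"twist":[0,0,0]},
    {"delta_pos":[0,0,0.012],"grip":1,"twist":[0,0,0]},
    {"delta_pos":[0,0,0.016],"grip":1,"twist":[0,0,0]},
    {"delta_pos":[0,0,0.016],"grip":1,"twist":[0,0,0]},
  ],
)

```text
clock: 8.73
eef_pos: [515.6, -198.6, 156.0]
tcp_rot: [3.142, 0.0, -0.879]
contact_force: [0.3, -0.1, -4.7]
opening: 0.532
```

carry_out(
  targets=[
    {"delta_pos":[0,0,0.003],"grip":1,"twist":[0,0,0]},
    {"delta_pos":[0,0,0.006],"grip":1,"twist":[0,0,0]},
    {"delta_pos":[0,0,0.009],"grip":1,"twist":[0,0,0]},
    {"delta_pos":[0,0,0.01],"grip":1,"twist":[0,0,0]},
    {"delta_pos":[0,0,0.01],"grip":1,"twist":[0,0,0]},
  ],
)

```text
clock: 9.15
eef_pos: [515.5, -198.6, 149.9]
tcp_rot: [3.141, 0.001, -0.879]
contact_force: [-0.6, 0.6, -4.7]
opening: 0.532
```

carry_out(
  targets=[
    {"delta_pos":[0,0,0.003],"grip":1,"twist":[0,0,0]},
    {"delta_pos":[0,0,0.006],"grip":1,"twist":[0,0,0]},
    {"delta_pos":[0,0,0.009],"grip":1,"twist":[0,0,0]},
    {"delta_pos":[0,0,0.01],"grip":1,"twist":[0,0,0]},
    {"delta_pos":[0,0,0.01],"grip":1,"twist":[0,0,0]},
  ],
)

```text
clock: 9.57
eef_pos: [515.5, -198.6, 143.9]
tcp_rot: [3.141, 0.001, -0.879]
contact_force: [0.1, 0.3, -4.7]
opening: 0.533
```

carry_out(
  targets=[
    {"delta_pos":[0,0,0.003],"grip":1,"twist":[0,0,0]},
    {"delta_pos":[0,0,0.006],"grip":1,"twist":[0,0,0]},
    {"delta_pos":[0,0,0.009],"grip":1,"twist":[0,0,0]},
    {"delta_pos":[0,0,0.01],"grip":1,"twist":[0,0,0]},
    {"delta_pos":[0,0,0.01],"grip":1,"twist":[0,0,0]},
  ],
)

```text
clock: 9.98
eef_pos: [515.5, -198.6, 137.9]
tcp_rot: [3.141, 0.001, -0.879]
contact_force: [0.1, 0.6, -4.5]
opening: 0.533
```

carry_out(
  targets=[
    {"delta_pos":[0,0,0.002],"grip":1,"twist":[0,0,0]},
    {"delta_pos":[0,0,0.004],"grip":1,"twist":[0,0,0]},
    {"delta_pos":[0,0,0.006],"grip":1,"twist":[0,0,0]},
    {"delta_pos":[0,0,0.007],"grip":1,"twist":[0,0,0]},
    {"delta_pos":[0,0,0.007],"grip":1,"twist":[0,0,0]},
  ],
)

```text
clock: 10.4
eef_pos: [515.6, -198.6, 133.8]
tcp_rot: [3.141, 0.001, -0.879]
contact_force: [0.1, -0.3, -5.2]
opening: 0.531
```

carry_out(
  targets=[
    {"delta_pos":[0,0,0.0015],"grip":1,"twist":[0,0,0]},
    {"delta_pos":[0,0,0.003],"grip":1,"twist":[0,0,0]},
    {"delta_pos":[0,0,0.005],"grip":1,"twist":[0,0,0]},
    {"delta_pos":[0,0,0.005],"grip":1,"twist":[0,0,0]},
  ],
)

```text
clock: 10.73
eef_pos: [515.6, -198.6, 130.7]
tcp_rot: [3.141, 0.001, -0.879]
contact_force: [-0.5, -0.3, -4.0]
opening: 0.532
```

The disc has passed the stud-top height with no added force, so I'm easing it down.

carry_out(
  targets=[
    {"delta_pos":[0,0,0.0015],"grip":1,"twist":[0,0,0]},
    {"delta_pos":[0,0,0.003],"grip":1,"twist":[0,0,0]},
    {"delta_pos":[0,0,0.005],"grip":1,"twist":[0,0,0]},
    {"delta_pos":[0,0,0.007],"grip":1,"twist":[0,0,0]},
    {"delta_pos":[0,0,0.007],"grip":1,"twist":[0,0,0]},
  ],
)

```text
clock: 11.15
eef_pos: [515.5, -198.6, 126.5]
tcp_rot: [3.141, 0.001, -0.879]
contact_force: [0.6, 0.1, -4.7]
opening: 0.533
```

carry_out(
  targets=[
    {"delta_pos":[0,0,0.0015],"grip":1,"twist":[0,0,0]},
    {"delta_pos":[0,0,0.003],"grip":1,"twist":[0,0,0]},
    {"delta_pos":[0,0,0.0045],"grip":1,"twist":[0,0,0]},
    {"delta_pos":[0,0,0.006],"grip":1,"twist":[0,0,0]},
    {"delta_pos":[0,0,0.006],"grip":1,"twist":[0,0,0]},
  ],
)

```text
clock: 11.57
eef_pos: [515.6, -198.6, 122.9]
tcp_rot: [3.141, 0.001, -0.879]
contact_force: [0.8, 0.3, -4.5]
opening: 0.528
```

carry_out(
  targets=[
    {"delta_pos":[0,0,0.001],"grip":1,"twist":[0,0,0]},
    {"delta_pos":[0,0,0.002],"grip":1,"twist":[0,0,0]},
    {"delta_pos":[0,0,0.003],"grip":1,"twist":[0,0,0]},
    {"delta_pos":[0,0,0.003],"grip":1,"twist":[0,0,0]},
  ],
)

```text
clock: 11.9
eef_pos: [515.7, -198.7, 121.3]
tcp_rot: [-3.142, 0.0, -0.879]
contact_force: [0.1, 0.8, -4.5]
opening: 0.533
```

carry_out(
  targets=[
    {"delta_pos":[0,0,0.001],"grip":1,"twist":[0,0,0]},
    {"delta_pos":[0,0,0.002],"grip":1,"twist":[0,0,0]},
    {"delta_pos":[0,0,0.002],"grip":1,"twist":[0,0,0]},
  ],
)

```text
clock: 12.15
eef_pos: [515.7, -198.7, 121.1]
tcp_rot: [-3.142, -0.0, -0.879]
contact_force: [-5.5, 1.8, 7.3]
opening: 0.532
```

Run:
```python
from h import *
p,d,P=cloud("wrist"); save("w4",p)
X=near(P,(515,-198),72,105,125); print(np.round(np.median(X,0),1),len(X)); pl=np.linalg.lstsq(np.c_[X[:,:2],np.ones(len(X))],X[:,2],rcond=None)[0]; print("tilt deg",np.degrees(pl[:2]))
goto((515.7,-198.7,121))
```

```text
[ 545.2 -169.6  112.7] 30402
tilt deg [-0.09537259  0.01940298]
at [ 515.7 -198.7  121.1] rot [-3.1415 -0.     -0.879 ] F [-6.   2.3  7.2] t 12.2 op 0.5334402695447252
delta_pos [ 0.0001 -0.      0.0002]
```

View pics/w4.png

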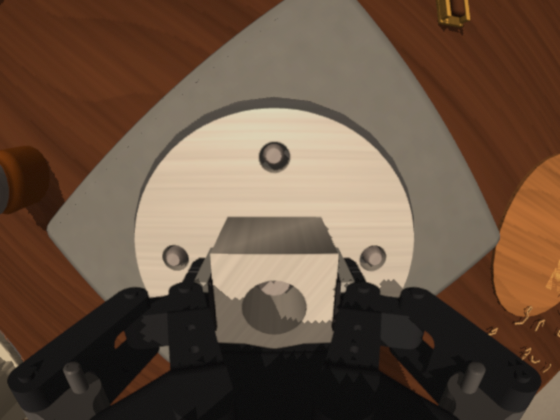

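The studs show inside the holes at (274,157), (176,258) and (373,258), and the plate is flat with its top at the expected height. I'll unload the arm a little, open, and retreat straight up.

carry_out(
  targets=[
    {"delta_pos":[0,0,-0.0015],"grip":1,"twist":[0,0,0]},
    {"delta_pos":[0,0,-0.0015],"grip":0,"twist":[0,0,0]},
    {"delta_pos":[0,0,-0.0015],"grip":-1,"twist":[0,0,0]},
    {"delta_pos":[0,0,-0.0015],"grip":-1,"twist":[0,0,0]},
    {"delta_pos":[0,0,-0.0015],"grip":-1,"twist":[0,0,0]},
  ],
)

```text
clock: 12.62
eef_pos: [516.1, -198.8, 121.2]
tcp_rot: [-3.141, -0.0, -0.879]
contact_force: [-0.0, -0.6, 0.4]
opening: 0.931
```

carry_out(
  targets=[
    {"delta_pos":[0,0,0],"grip":-1,"twist":[0,0,0]},
    {"delta_pos":[0,0,0],"grip":-1,"twist":[0,0,0]},
    {"delta_pos":[0,0,0],"grip":-1,"twist":[0,0,0]},
    {"delta_pos":[0,0,0],"grip":-1,"twist":[0,0,0]},
  ],
)

```text
clock: 12.95
eef_pos: [515.7, -198.6, 121.0]
tcp_rot: [3.142, 0.0, -0.879]
contact_force: [-1.3, -0.2, -0.3]
opening: 1.003
```

carry_out(
  targets=[
    {"delta_pos":[0,0,-0.02],"grip":-1,"twist":[0,0,0]},
    {"delta_pos":[0,0,-0.06],"grip":-1,"twist":[0,0,0]},
    {"delta_pos":[0,0,-0.11],"grip":-1,"twist":[0,0,0]},
    {"delta_pos":[0,0,-0.16],"grip":-1,"twist":[0,0,0]},
    {"delta_pos":[0,0,-0.21],"grip":-1,"twist":[0,0,0]},
  ],
)

```text
clock: 13.37
eef_pos: [515.5, -198.6, 249.3]
tcp_rot: [-3.142, 0.0, -0.879]
contact_force: [0.6, 0.0, -0.4]
opening: 0.998
```

carry_out(
  targets=[
    {"delta_pos":[0,0.04,-0.05],"grip":-1,"twist":[0,0,0]},
    {"delta_pos":[0,0.08,-0.1],"grip":-1,"twist":[0,0,0]},
    {"delta_pos":[0,0.08,-0.1],"grip":-1,"twist":[0,0,0]},
    {"delta_pos":[0,0.08,-0.1],"grip":-1,"twist":[0,0,0]},
  ],
)

```text
clock: 13.7
eef_pos: [479.0, -230.3, 310.0]
tcp_rot: [-3.14, -0.004, -0.881]
contact_force: [-0.4, 0.3, -1.2]
opening: 1.001
```

Run:
```python
from h import *
p,d,P=cloud("wrist"); save("w5",p)
X=near(P,(515,-198),72,106,120); print(np.round(np.median(X,0),1),len(X),enc(P,(515,-198),85,108,118)); pl=np.linalg.lstsq(np.c_[X[:,:2],np.ones(len(X))],X[:,2],rcond=None)[0]; print("tilt deg",np.degrees(pl[:2]))
X=near(P,(515,-198),40,150,168); print("collar top",np.median(X[:,2]))
p,d,P=cloud("scene"); save("s5",p)
print("scene plate",enc(P,(515,-197),85,108,118))
goto((515,-198,300))
```

```text
[ 519.4 -194.4  112.7] 11608 (array([ 513.6, -198.9,   75.6,  112.7]), 12805)
tilt deg [-0.02743619  0.06423159]
collar top 158.58542908850083
scene plate (array([ 513.1, -198.4,   77.3,  112.4]), 2278)
at [ 478.5 -229.   307. ] rot [-3.1414e+00  5.0000e-04 -8.7950e-01] F [-0.5  1.1 -0.8] t 13.8 op 0.996051512034986
delta_pos [-0.0011 -0.0798  0.0117]
```

View pics/w5.png

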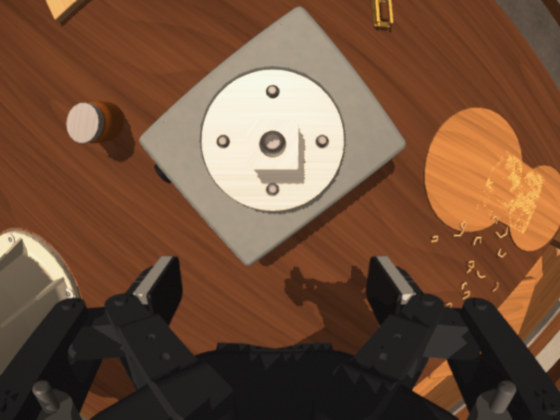

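View pics/s5.png

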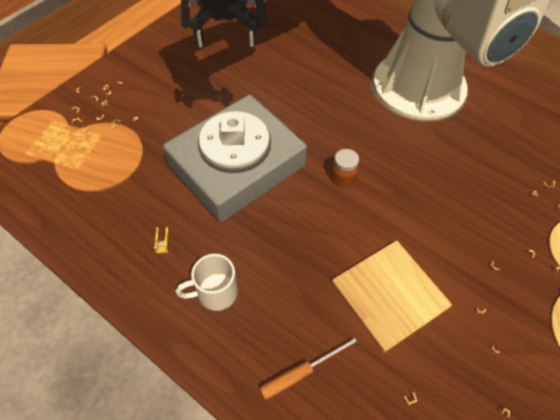

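The disc sits flat around (272,140) in the wrist view, with a stud in each of the four holes. The scene view shows the mug, jar, plane and screwdriver at the same pixels as before, and the gripper is clear of everything. I'm handing in the job.

```bash
python3 -c "
from rig import r
print(r.sign_off())"
```

```text
the job is handed in; nothing more can be done
None
```

The lapping disc is fully home on the sharpener platter, released, and the job is handed in after about 14 s of robot time.

I gripped it by the collar and turned it about 15° in the air to match the stud angle seen by the wrist camera. It slid down over the spindle and studs with no added force, so no turning on the stud tops was needed. It touched the platter with about 12 N, well under the 60 N limit.

**Last checks:**
- **Seating:** the plate top measured 112.7 mm in the wrist camera and 112.4 mm in the scene camera, against 112 expected. Tilt was under 0.1°.
- **Alignment:** all four studs show inside the disc's holes.
- **Other items:** the mug, jar, plane and screwdriver look unmoved in the scene picture, and the gripper is open and clear.

**Small disagreements:** the measured disc centre and the earlier spindle estimate differ by 1–1.5 mm, within the calibration error. While closing on the collar, the gripper rose about 2.5 mm with roughly 7 N of force, perhaps from the fingertips brushing the plate. It had no visible effect on the grasp.

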